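# Plant the picture-card sign in its base by feel

## Robot

A 7-joint arm with a two-finger parallel gripper is mounted at the origin on the work surface. World frame = base frame: x ahead of the robot, y to its left, z up, the work surface at z = 0. Lengths are in m, angles in rad, forces in N, time in s.
With the tool pointing down it reaches from about 0.425 to 0.925 m from the base axis. Payload 6.8 kg.
Tool frame: the origin (TCP) lies at the very end of the fingers, on their centre line; the grasp point (between the pads) lies 19 mm behind it; z points along the fingers, y is the line along which they close (so a half turn about z gives the same grasp; the last joint's range is limited). The gripper opens to 88 mm and grips with 3 to 60 N. Pads are 20 mm wide; open, the fingers measure 115 mm over their backs; the gripper's body (75 mm by 178 mm) begins 61 mm behind the grasp point.
Start: joints at [-1.412, 0.477, 0.022, 1.555, -0.011, 1.109, -0.083], TCP at [0.178, 0.651, 0.223] pointing down, gripper open.
Joint ranges: [-2.96, 2.96], [-0.34, 2.1], [-1.41, 1.46], [0.24, 2.44], [-1.37, 4.51], [0.17, 1.92], [-2.96, 2.96]. Speed limits (rad/s): [2.39, 2.39, 3.14, 3.14, 3.14, 3.14, 3.14].

## Interface

Orientations are given as a unit quaternion [w, x, y, z].
In Python, from station import ctrl, imaging gives the robot as it stands. The module is installed in compiled form; this text tells all that it offers.
- The arm moves only by the shell command python3 -m inch 'ROWS' [FORCE]. ROWS is JSON, a list of rows, each an object of numbers: "wx", "wy", "wz": the turn, a rotation vector about the tool's x, y, z scaled (see below); "x", "y", "z": the shift along the tool's x, y, z scaled (see below); "gripper": the gripper's target within -1 to 1 (shut at 1, half-way at 0, fully open at -1). A call has 1 to 20 rows; each row is the pose to reach, as a shift and turn from the pose commanded when the call began, along the tool's axes at that moment, turning the shorter way round; what a row does not reach only later rows make up. The controller multiplies each number of a shift by 15 cm and each number of a turn by pi rad. A row lasts 1/12 s, in which the tool goes at most 41.7 mm and 7.16 degrees, less where a joint would pass 70% of its speed; a pose out of reach is approached as far as the arm can. A call with a number of a shift or a turn outside -1 to 1 is refused whole. A call with a gripper value outside its range is refused whole. The fingers move at their own pace and stop on an object; FORCE is the grip in N (left out, the last holds). Time passes only in rows, so rows that repeat a pose let the fingers close. It gives the time, the measured TCP pose, the force, the opening and the grip force at its end, in the units of the state.
- ctrl.observe(): the state, without advancing time (a new reading comes with each control period).
- imaging.read_camera(name): name is "scene" or "top"; returns the picture (480x640x3 uint8, red, green, blue); there is no depth.
- imaging.calibration(name): a dict with "camera_matrix" (3x3 intrinsics, pixels), "k1" (the pictures are not rectified: a ray, as slopes to the right and down, at radius r is drawn at 1 + k1 r^2 times it, then the intrinsics apply), "R" (3x3) and "t" (3): a world point X has camera coordinates R X + t. Camera axes: x right, y down, z forward; pixel columns grow to the right and rows downward; lengths in m; the calibration is good to about 2 mm. A picture is of the moment at which its call begins. calibration takes no time and is no camera call.
- ctrl.close_job(): hands the job in; it is judged then, once.
The state is a dict: "time": time; "joints": joint angles; "joint_vel": joint speeds; "effort": joint torques, N m; "tcp_pos": TCP position; "tcp_rot": TCP orientation; "wrist_force": force on the tool from outside, world axes, zero at the start; "torque": the same for the moment, N m; "width": opening from 0.0 (shut) to 1.0 (fully open); "finger_force": force on a finger pad.
Only numpy, scipy, OpenCV 4.12 (cv2) and the standard library are available. Lean on these libraries where they do the work, as an engineer would, in place of code of your own. Each camera call takes 0.05 s, during which the arm holds its last target. There are 200 camera calls.

## Task

Take the picture-card sign out of its parking block, set its pin lightly on the black sprung panel of the wooden base about 25 mm out from the middle, and slide it about the middle by feel until it drops into the one unmarked blind hole. Push it fully home so that its collar lies flat on the panel, with the card parallel to the long sides of the base, then let go and leave it standing upright. Never press the panel down near the end of its travel, and leave the eraser, the timer and the pile of cards where they are.

Things in the scene. Friction and masses are not known exactly. Their poses are not given: they have to be found in the camera images.
- sign_grip (a point): Centre of the loose sign's upright wooden grip block: 32 mm along x, 22 mm along y (grip across this), 60 mm tall. A white picture card, 3 mm thick, sticks out like a flag from the +x face, x = 16 to 81 mm, at y = 0, from 23 mm below to 27 mm above this point. z up. The sign weighs about 0.1 kg and starts upright in the parking block, its collar on the block's top.
- sign_tip (a point): End of the steel pin under the sign, on its axis, 48 mm below sign_grip, same axes. Pin: 10 mm in diameter, 14 mm long, 1.5 mm chamfer at the end. Above it a steel collar, a disc 34 mm in diameter and 4 mm thick, its underside 14 mm above this point, its top against the grip block.
- base: Card-stand base, fixed: light wooden frame 170 mm along x (long sides) by 150 mm along y, rim 26 mm wide, 36 mm high. Origin at the centre of its underside, z up. It frames a flat black panel, 118 by 98 mm in view.
- panel_mid (a point): Fixed point at the frame's centre at the height of the black panel's top at rest, 32 mm above the base's origin; axes as the base. The panel's only hole, round, blind, 11.8 mm in diameter with a 1.5 mm chamfer, 18 mm deep, is unmarked and lies anywhere within 8 mm of this point along x and along y: its place is not measured and differs each time.
- panel (a joint): How far the black panel is pushed straight down on its springs, in m: 0 at rest, 0.008 at the stop; keep it below 0.0065. It gives at about 1.6 N and takes 1 N more per mm (4.6 N at 3 mm, 7.6 N at 6 mm). It springs back, so over the hole it rises around the pin and the upward force on the pin vanishes.
- park: Parking block, fixed: brown wooden block 74 x 74 mm, 30 mm high, origin at the centre of its underside; in the middle of its top a vertical socket 15 mm in diameter and 24 mm deep, in which the sign's pin stands loosely. Lift the sign 20 mm to clear it.
- eraser: Bystander: whiteboard eraser with black back and grey felt, 50 x 130 mm, 38 mm high; origin at the centre of its underside.
- timer: Bystander: white countdown timer, 70 x 70 mm, 22 mm high; origin at the centre of its underside.
- cards: Bystander: pile of laminated picture cards, 100 x 74 mm, 24 mm high; origin at the centre of its underside.

How it is judged:
By the outcome, as a careful person would: the job done as asked, in the order asked, and still so for the second after the job is handed in, with the robot touching nothing.
It also fails if it takes over 67 s, if anything falls off the work surface, if the arm or the gripper's body presses on something with over 40 N, if the wrist force passes 120 N, or if a joint passes its speed limit or range.

## Working session

There is one attempt and no reset: what is moved stays moved. The work goes in short steps, Python scripts to look and compute and a shell command to move; the robot and the scene stay as the last step left them, time stands still between calls to the robot, and variables do not carry over. Pictures are saved under pics/ and viewed, at most 10 in all, crops included, and the job is handed in when it is done.

```bash
mkdir -p pics; python3 - <<'E'
from station import ctrl, imaging
import cv2
for n in("scene","top"):
    cv2.imwrite(f"pics/{n}0.png",imaging.read_camera(n)[:,:,::-1]); print(imaging.calibration(n))
print(ctrl.observe())
E
```

```text
{'camera_matrix': array([[516.11457527,   0.        , 316.2800299 ],
       [  0.        , 516.11457527, 239.36792278],
       [  0.        ,   0.        ,   1.        ]]), 'k1': -0.014033287436549455, 'R': array([[-0.80432761,  0.59417121,  0.00420345],
       [ 0.50468873,  0.68689498, -0.5229384 ],
       [-0.31360228, -0.41849236, -0.85236011]]), 't': array([ 0.51324485, -0.29157901,  1.51930577])}
{'camera_matrix': array([[435.81955431,   0.        , 316.97110203],
       [  0.        , 435.81955431, 241.6501693 ],
       [  0.        ,   0.        ,   1.        ]]), 'k1': 0.01815577493719367, 'R': array([[-0.01359492, -0.99990698,  0.00110219],
       [-0.99217148,  0.01335288, -0.12416702],
       [ 0.12414076, -0.0027816 , -0.99226072]]), 't': array([0.01033686, 0.64328934, 0.93697697])}
{'time': 0.1, 'joints': array([-1.41210392,  0.47772197,  0.02232416,  1.55629239, -0.01146456,
        1.10927255, -0.08310743]), 'joint_vel': array([ 0.0009085 , -0.00362895,  0.00175253, -0.00345612,  0.0013622 ,
        0.00240509,  0.00142268]), 'effort': array([ 4.71882508e-03, -5.84087348e+01,  1.54038973e+00, -2.73312253e+01,
       -5.41834231e-02,  1.30619021e-02,  6.01516217e-05]), 'tcp_pos': array([0.17782945, 0.65062805, 0.22180096]), 'tcp_rot': array([-3.63527830e-05,  1.32978367e-01,  9.91118631e-01, -7.82272036e-04]), 'wrist_force': array([ 0.98124062,  0.94549085, -0.10191036]), 'torque': array([ 0.02687015,  0.01246746, -0.03393444]), 'finger_force': 0.0, 'width': 0.9989422022893941}
```

View pics/top0.png

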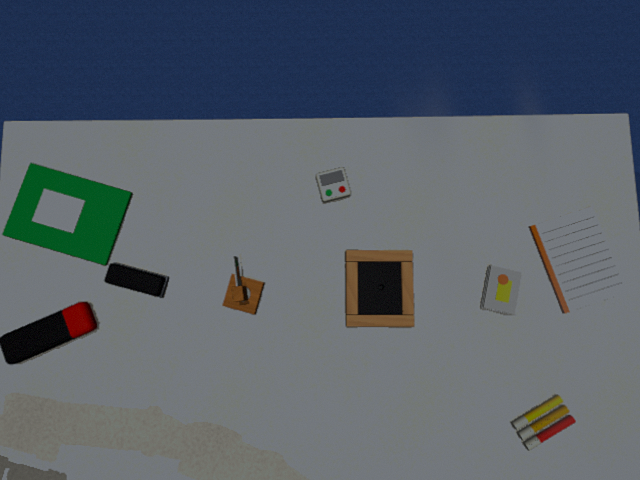

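View pics/scene0.png

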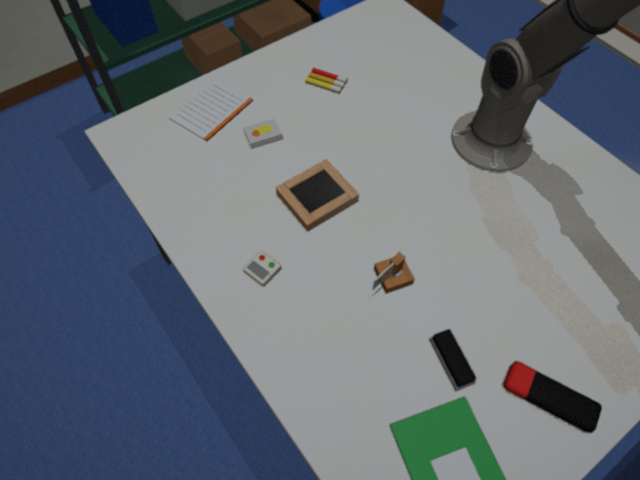

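The top view shows the sign and park block near (244,293), with the card pointing up the image to (237,257). The base is centred near (380,288), the timer at (333,185), the eraser at (137,280) and the cards at (501,290). I'll enlarge the sign and the base.

```bash
python3 - <<'E'
import cv2,numpy as np
t=cv2.imread("pics/top0.png"); s=cv2.imread("pics/scene0.png")
def c(i,x,y,w,h,k): return cv2.resize(i[y:y+h,x:x+w],None,fx=k,fy=k,interpolation=cv2.INTER_CUBIC)
a=np.hstack([c(t,205,245,80,80,5),c(t,340,245,80,80,5) if 0 else c(t,340,248,80,80,5)])
a=cv2.convertScaleAbs(a,alpha=1.6,beta=15)
cv2.imwrite("pics/crop_top.png",a)
b=np.hstack([c(s,350,235,80,80,5),c(s,275,152,90,80,400/90)[:400] if 0 else cv2.resize(s[150:240,272:362],(400,400),interpolation=cv2.INTER_CUBIC)])
cv2.imwrite("pics/crop_scene.png",cv2.convertScaleAbs(b,alpha=1.4,beta=10))
E
```

```text
(no output)
```

View pics/crop_top.png

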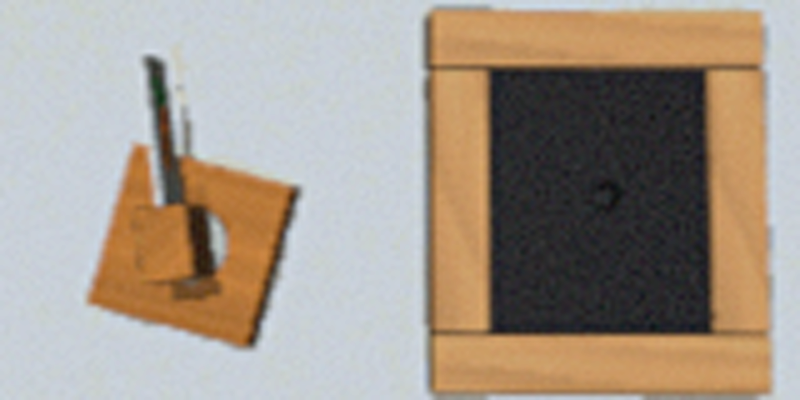

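View pics/crop_scene.png

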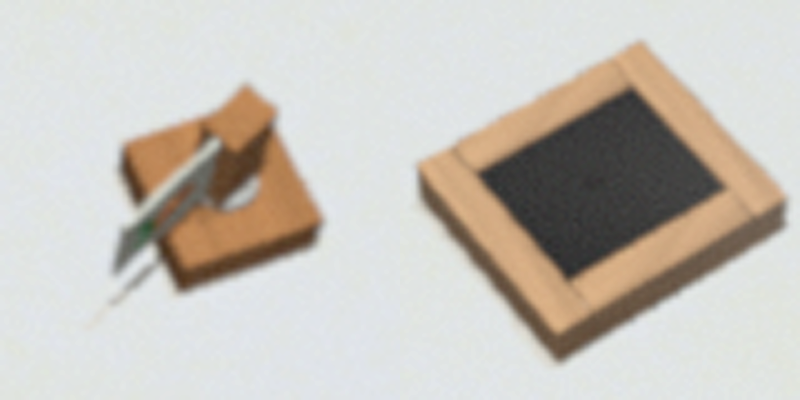

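The crops show these features:
- **Grip block top:** at about (135–193, 205–280) in the top crop.
- **Card:** its top edge runs up to about (148,58).
- **Frame inner corners:** (490,68), (706,68), (711,332) and (490,332).
- **Panel:** a faint dimple at (605,195).

In the scene crop, the block top corners are at (248,85), (277,108), (238,150) and (205,128). Next I compute positions.

```bash
cat > h.py <<'E'
import numpy as np, cv2
from station import imaging
def world(n,px,z):
    c=imaging.calibration(n);K=c["camera_matrix"];R=c["R"];t=c["t"]
    u=cv2.undistortPoints(np.array(px,float).reshape(-1,1,2),K,np.array([c["k1"],0,0,0,0.])).reshape(-1,2)
    d=np.c_[u,np.ones(len(u))]@R; C=-R.T@t
    return C+d*((z-C[2])/d[:,2])[:,None]
def proj(n,P):
    c=imaging.calibration(n)
    return cv2.projectPoints(np.array(P,float).reshape(-1,1,3),cv2.Rodrigues(c["R"])[0],c["t"],c["camera_matrix"],np.array([c["k1"],0,0,0,0.]))[0].reshape(-1,2)
E
python3 - <<'E'
from h import *
np.set_printoptions(precision=4,suppress=True)
q=lambda p,o,k=5:(np.array(p,float)+.5)/k-.5+np.array(o)
T1=(205,245);T2=(325-65+0,248)  # second crop: u-400 over origin 340
base=q([(490,68),(706,68),(711,332),(490,332)],(260,248))
def rect(n,p,z):
    w=world(n,p,z);print(n,w[:,:2].tolist(),'mean',w.mean(0)[:2],'sides',[round(float(np.linalg.norm(w[i]-w[i-1])),4) for i in range(len(w))],
     'ang',[round(float(np.degrees(np.arctan2(*(w[i]-w[i-1])[[1,0]]))),1) for i in range(len(w))])
print('inner');rect('top',base,.034)
print('outer');rect('top',q([(430,10),(762,12),(772,392),(432,394)],(260,248)),.036)
print('hole',world('top',q([(605,195)],(260,248)),.032))
k=400/90
sb=(np.array([(482,176),(632,90),(724,186),(570,278)],float)-(400,0)+.5)/k-.5+(272,150)
rect('scene',sb,.034)
so=(np.array([(420,168),(640,42),(785,200),(562,330)],float)-(400,0)+.5)/k-.5+(272,150)
rect('scene',so,.036)
print('grip');rect('top',q([(135,207),(188,205),(193,275),(142,281)],T1),.094)
rect('scene',q([(248,85),(277,108),(238,150),(205,128)],(350,235)),.094)
print('card');rect('top',q([(148,58),(166,203)],T1),.091)
rect('scene',q([(117,232),(218,140)],(350,235)),.091)
print('park');rect('top',q([(136,145),(298,187),(253,345),(90,302)],T1),.03)
E
```

```text
inner
top [[0.5987136679486575, -0.08891139020457789], [0.5974283193101725, -0.18573305277375346], [0.48063419249232936, -0.1834765017878459], [0.4818815205858397, -0.08592864386666495]] mean [ 0.5397 -0.136 ] sides [0.1169, 0.0968, 0.1168, 0.0976] ang [-1.5, -90.8, 178.9, 89.3]
outer
top [[0.6250217713316193, -0.06243258771007544], [0.6221251224617967, -0.21139939364663954], [0.4544177354566849, -0.2088252264235649], [0.45544598337620645, -0.059579395769697965]] mean [ 0.5393 -0.1356] sides [0.1696, 0.149, 0.1677, 0.1492] ang [-1.0, -91.1, 179.1, 89.6]
hole [[ 0.5414 -0.1389  0.032 ]]
scene [[0.5923803895204364, -0.18013263602928287], [0.47985478242109214, -0.17969576371925977], [0.47957720670792536, -0.08806481160736845], [0.5935299317893012, -0.0886512181246567]] mean [ 0.5363 -0.1341] sides [0.0915, 0.1125, 0.0916, 0.114] ang [-90.7, 179.8, 90.2, -0.3]
scene [[0.6198195185906655, -0.2058568574273677], [0.4537923568653238, -0.20614489887085852], [0.4576297966303451, -0.05721097462698721], [0.6194065059993994, -0.06093476351599747]] mean [ 0.5377 -0.1325] sides [0.1449, 0.166, 0.14
[... 469 characters left out ...]
, 0.16531937130994295]] mean [0.5285 0.1714] sides [0.0319, 0.0176, 0.0301, 0.0185] ang [-169.9, 98.8, 11.7, -75.3]
card
top [[0.6083671770601828, 0.17711701352295411], [0.5472540008965627, 0.1689480451794243]] mean [0.5778 0.173 ] sides [0.0617, 0.0617] ang [7.6, -172.4]
scene [[0.6123896601465149, 0.1816837049573719], [0.5439394301477118, 0.17270552341994067]] mean [0.5782 0.1772] sides [0.069, 0.069] ang [7.5, -172.5]
park
top [[0.5750061203599481, 0.19355822563585565], [0.5552207009572854, 0.12093750345999478], [0.48572100393961265, 0.14073674372770972], [0.5056344861235795, 0.21316547326086116]] mean [0.5304 0.1671] sides [0.0721, 0.0753, 0.0723, 0.0751] ang [-15.8, -105.2, 164.1, 74.6]
```

Both cameras agree. The sign axis is at about (0.530, 0.169) with yaw 7.5°, and the base is at (0.539, -0.135) with yaw -0.9°. I move over the sign in steps.

```bash
python3 -m inch '[{"x":-0.26,"y":-0.2,"gripper":-1},{"x":-0.52,"y":-0.4,"gripper":-1},{"x":-0.78,"y":-0.62,"gripper":-1},{"x":-0.78,"y":-0.62,"gripper":-1}]' 30; python3 -m inch '[{"x":-0.26,"y":-0.2,"gripper":-1},{"x":-0.52,"y":-0.4,"gripper":-1},{"x":-0.78,"y":-0.62,"gripper":-1},{"x":-0.78,"y":-0.62,"gripper":-1}]';python3 -m inch '[{"x":-0.26,"y":-0.2,"gripper":-1},{"x":-0.52,"y":-0.4,"gripper":-1},{"x":-0.78,"y":-0.62,"gripper":-1},{"x":-0.78,"y":-0.62,"gripper":-1}]'; python3 -m inch '[{"x":-0.26,"y":-0.2,"wz":-0.04,"gripper":-1},{"x":-0.52,"y":-0.4,"wz":-0.08,"gripper":-1},{"x":-0.78,"y":-0.62,"wz":-0.127,"gripper":-1},{"x":-0.78,"y":-0.62,"wz":-0.127,"gripper":-1},{"x":-0.78,"y":-0.62,"wz":-0.127,"gripper":-1},{"x":-0.78,"y":-0.62,"wz":-0.127,"gripper":-1}]'
cat >> h.py <<'E'
from scipy.spatial.transform import Rotation as Ro
def go(pos,yaw):
    """rows' x,y,z,w* to bring measured TCP to pos, tool x at world angle yaw (deg), pointing down"""
    from station import ctrl
    s=ctrl.observe();q=s["tcp_rot"];R=Ro.from_quat([q[1],q[2],q[3],q[0]])
    a=np.radians(yaw);D=Ro.from_matrix(np.c_[[np.cos(a),np.sin(a),0],[np.sin(a),-np.cos(a),0],[0,0,-1]])
    m=R.as_matrix()
    print("xyz",np.round(m.T@(np.array(pos)-s["tcp_pos"])/.15,4),"w",np.round((R.inv()*D).as_rotvec()/np.pi,4),"yaw",np.degrees(np.arctan2(m[1,0],m[0,0])).round(2),"F",s["wrist_force"].round(2),"pos",s["tcp_pos"].round(4),"t",s["time"],"j7",s["joints"][6].round(2))
E
python3 -c "
from h import *
go([.530,.169,.053],187.5)
cv2.imwrite('pics/s1.png',cv2.resize(imaging.read_camera('scene')[170:330,300:500,::-1],(800,640))[:600])"
```

```text
xyz [-3.111  -2.4767  1.1296] w [-5.000e-04 -1.000e-04 -1.266e-01] yaw 164.72 F [ 0.98  0.95 -0.1 ] pos [0.1778 0.6506 0.2218] t 0.1 j7 -0.08invalid input
invalid input
invalid input
invalid input
```

View pics/s1.png

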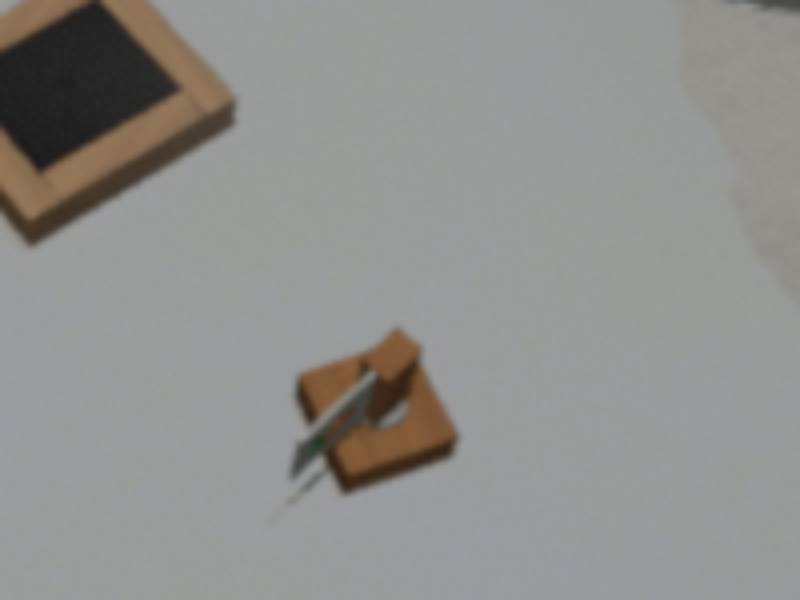

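The crop shows the scene unchanged, since the arm did not move. Each row probably needs all seven numbers, so I try one.

```bash
python3 -m inch '[{"wx":0,"wy":0,"wz":0,"x":-0.26,"y":-0.2,"z":0,"gripper":-1},{"wx":0,"wy":0,"wz":0,"x":-0.52,"y":-0.4,"z":0,"gripper":-1},{"wx":0,"wy":0,"wz":0,"x":-0.78,"y":-0.62,"z":0,"gripper":-1},{"wx":0,"wy":0,"wz":0,"x":-0.78,"y":-0.62,"z":0,"gripper":-1}]' 30
```

```text
time: 0.48
tcp_pos: [0.2697, 0.5263, 0.2223]
tcp_rot: [0.001, 0.135, 0.991, -0.001]
wrist_force: [0.9, 0.6, 0.2]
width: 1.002
finger_force: 0.0
```

```bash
python3 -m inch '[{"wx":0,"wy":0,"wz":0,"x":-0.26,"y":-0.2,"z":0,"gripper":-1},{"wx":0,"wy":0,"wz":0,"x":-0.52,"y":-0.4,"z":0,"gripper":-1},{"wx":0,"wy":0,"wz":0,"x":-0.78,"y":-0.62,"z":0,"gripper":-1},{"wx":0,"wy":0,"wz":0,"x":-0.78,"y":-0.62,"z":0,"gripper":-1}]' ; python3 -m inch '[{"wx":0,"wy":0,"wz":0,"x":-0.26,"y":-0.2,"z":0,"gripper":-1},{"wx":0,"wy":0,"wz":0,"x":-0.52,"y":-0.4,"z":0,"gripper":-1},{"wx":0,"wy":0,"wz":0,"x":-0.78,"y":-0.62,"z":0,"gripper":-1},{"wx":0,"wy":0,"wz":0,"x":-0.78,"y":-0.62,"z":0,"gripper":-1}]'; python3 -m inch '[{"wx":0,"wy":0,"wz":-0.04,"x":-0.26,"y":-0.2,"z":0,"gripper":-1},{"wx":0,"wy":0,"wz":-0.08,"x":-0.52,"y":-0.4,"z":0,"gripper":-1},{"wx":0,"wy":0,"wz":-0.12,"x":-0.78,"y":-0.6,"z":0.2,"gripper":-1},{"wx":0,"wy":0,"wz":-0.127,"x":-0.78,"y":-0.6,"z":0.4,"gripper":-1},{"wx":0,"wy":0,"wz":-0.127,"x":-0.78,"y":-0.6,"z":0.4,"gripper":-1},{"wx":0,"wy":0,"wz":-0.127,"x":-0.78,"y":-0.6,"z":0.4,"gripper":-1}]'
python3 -c "
from h import *
go([.530,.169,.053],187.5)"
```

```text
time: 0.82
tcp_pos: [0.3575, 0.4054, 0.2225]
tcp_rot: [0.0, 0.135, 0.991, -0.001]
wrist_force: [1.1, -0.6, -1.5]
width: 1.003
finger_force: 0.0
time: 1.15
tcp_pos: [0.4454, 0.2848, 0.2227]
tcp_rot: [0.0, 0.135, 0.991, -0.001]
wrist_force: [-0.3, -0.3, 0.6]
width: 0.997
finger_force: 0.0
time: 1.65
tcp_pos: [0.5316, 0.1672, 0.1594]
tcp_rot: [-0.002, -0.063, 0.998, -0.002]
wrist_force: [-1.0, -0.8, -0.5]
width: 1.004
finger_force: 0.0
xyz [0.0053 0.0153 0.7094] w [-0.0011 -0.0016 -0.0014] yaw -172.75 F [-0.96 -0.79 -0.53] pos [0.5316 0.1672 0.1594] t 1.65 j7 1.36
```

```bash
python3 -m inch '[{"wx":0,"wy":0,"wz":0,"x":0,"y":0,"z":0.2,"gripper":-1},{"wx":-0.001,"wy":-0.0015,"wz":-0.001,"x":0.005,"y":0.015,"z":0.4,"gripper":-1},{"wx":-0.001,"wy":-0.0015,"wz":-0.001,"x":0.005,"y":0.015,"z":0.6,"gripper":-1},{"wx":-0.001,"wy":-0.0015,"wz":-0.001,"x":0.005,"y":0.015,"z":0.7,"gripper":-1},{"wx":-0.001,"wy":-0.0015,"wz":-0.001,"x":0.005,"y":0.015,"z":0.71,"gripper":-1},{"wx":-0.001,"wy":-0.0015,"wz":-0.001,"x":0.005,"y":0.015,"z":0.71,"gripper":0}]'
python3 -c "
from h import *
go([.530,.169,.053],187.5)
t=imaging.read_camera('top')[230:310,200:300,::-1];s=imaging.read_camera('scene')[225:325,345:445,::-1]
cv2.imwrite('pics/s2.png',np.hstack([cv2.resize(t,(500,400),interpolation=2),cv2.resize(s,(300,400),interpolation=2)]))"
```

```text
time: 2.15
tcp_pos: [0.5305, 0.1752, 0.0563]
tcp_rot: [0.002, -0.068, 0.998, 0.002]
wrist_force: [-0.6, -0.5, -0.5]
width: 0.955
finger_force: 0.0
xyz [ 0.009  -0.0406  0.0219] w [0.0011 0.0012 0.0018] yaw -172.18 F [-0.62 -0.5  -0.46] pos [0.5305 0.1752 0.0563] t 2.15 j7 1.39
```

View pics/s2.png

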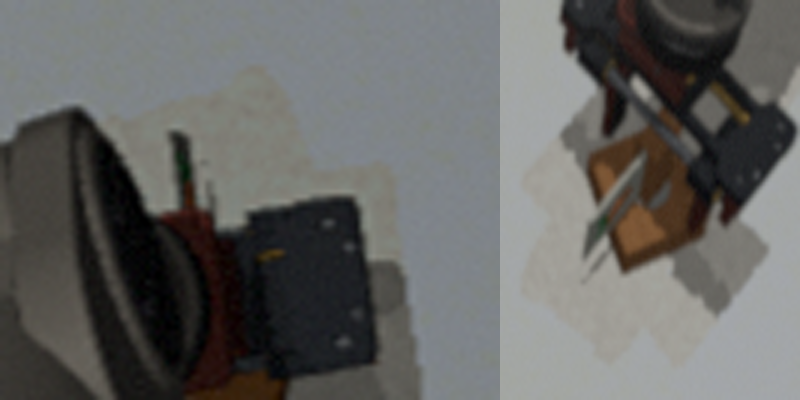

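The fingers straddle the block and the card is clear. The pose lagged by a few mm, so I settle it, then close.

```bash
python3 -m inch '[{"wx":0,"wy":0,"wz":0,"x":0,"y":0,"z":0,"gripper":-0.2},{"wx":0,"wy":0,"wz":0,"x":0,"y":0,"z":0,"gripper":-0.2},{"wx":0,"wy":0,"wz":0,"x":0,"y":0,"z":0,"gripper":-0.2}]'
python3 -c "
from h import *
go([.530,.169,.053],187.5)"
```

```text
time: 2.5
tcp_pos: [0.5317, 0.1743, 0.0572]
tcp_rot: [0.003, -0.068, 0.998, 0.002]
wrist_force: [-0.1, -0.3, -0.8]
width: 0.644
finger_force: 0.0
xyz [ 0.0163 -0.0335  0.028 ] w [0.0012 0.0021 0.0014] yaw -172.25 F [-0.11 -0.32 -0.77] pos [0.5317 0.1743 0.0572] t 2.5 j7 1.39
```

```bash
python3 -m inch '[{"wx":0.001,"wy":0.002,"wz":0.001,"x":0.016,"y":-0.033,"z":0.028,"gripper":-0.2},{"wx":0.001,"wy":0.002,"wz":0.001,"x":0.016,"y":-0.033,"z":0.028,"gripper":-0.2},{"wx":0.001,"wy":0.002,"wz":0.001,"x":0.016,"y":-0.033,"z":0.028,"gripper":-0.2},{"wx":0.001,"wy":0.002,"wz":0.001,"x":0.016,"y":-0.033,"z":0.028,"gripper":0.3}]'
python3 -c "
from h import *
go([.530,.169,.053],187.5)"
python3 -m inch '[{"wx":0,"wy":0,"wz":0,"x":0,"y":0,"z":0,"gripper":0.6},{"wx":0,"wy":0,"wz":0,"x":0,"y":0,"z":0,"gripper":1},{"wx":0,"wy":0,"wz":0,"x":0,"y":0,"z":0,"gripper":1},{"wx":0,"wy":0,"wz":0,"x":0,"y":0,"z":0,"gripper":1},{"wx":0,"wy":0,"wz":0,"x":0,"y":0,"z":0,"gripper":1},{"wx":0,"wy":0,"wz":0,"x":0,"y":0,"z":0,"gripper":1},{"wx":0,"wy":0,"wz":0,"x":0,"y":0,"z":0,"gripper":1}]'
python3 -c "
from h import *
go([.530,.169,.053],187.5)"
```

```text
time: 2.83
tcp_pos: [0.5293, 0.1685, 0.0518]
tcp_rot: [-0.001, -0.066, 0.998, -0.0]
wrist_force: [0.2, 0.4, -0.5]
width: 0.557
finger_force: 0.0
xyz [-0.005   0.0026 -0.0079] w [-0.     -0.0006  0.0003] yaw -172.45 F [ 0.19  0.43 -0.46] pos [0.5293 0.1685 0.0518] t 2.8333 j7 1.4
time: 3.42
tcp_pos: [0.5294, 0.1688, 0.0519]
tcp_rot: [-0.001, -0.066, 0.998, 0.0]
wrist_force: [-0.5, -0.2, -0.8]
width: 0.253
finger_force: 30.0
xyz [-0.0042  0.0005 -0.0071] w [ 0.     -0.0005  0.0004] yaw -172.42 F [-0.45 -0.24 -0.76] pos [0.5294 0.1688 0.0519] t 3.4167 j7 1.4
```

Gripped: the width is 22.3 mm, as expected. Now I lift.

```bash
python3 -m inch '[{"wx":0,"wy":0,"wz":0,"x":0,"y":0,"z":-0.08,"gripper":1},{"wx":0,"wy":0,"wz":0,"x":0,"y":0,"z":-0.2,"gripper":1},{"wx":0,"wy":0,"wz":0,"x":0,"y":0,"z":-0.33,"gripper":1},{"wx":0,"wy":0,"wz":0,"x":0,"y":0,"z":-0.4,"gripper":1},{"wx":0,"wy":0,"wz":0,"x":0,"y":0,"z":-0.4,"gripper":1},{"wx":0,"wy":0,"wz":0,"x":0,"y":0,"z":-0.4,"gripper":1}]' 40
python3 -c "
from h import *
go([.539,-.110,.100],179.1)"
```

```text
time: 3.92
tcp_pos: [0.5297, 0.1689, 0.1125]
tcp_rot: [-0.0, -0.066, 0.998, 0.0]
wrist_force: [-0.5, -0.8, -1.3]
width: 0.25
finger_force: 40.0
xyz [ 0.1837 -1.8511  0.0823] w [ 0.0002 -0.0001  0.0471] yaw -172.43 F [-0.47 -0.79 -1.27] pos [0.5297 0.1689 0.1125] t 3.9167 j7 1.38
```

```bash
python3 -m inch '[{"wx":0,"wy":0,"wz":0,"x":0.03,"y":-0.2,"z":0,"gripper":1},{"wx":0,"wy":0,"wz":0,"x":0.05,"y":-0.45,"z":0,"gripper":1},{"wx":0,"wy":0,"wz":0,"x":0.07,"y":-0.7,"z":0,"gripper":1},{"wx":0,"wy":0,"wz":0,"x":0.09,"y":-0.93,"z":0,"gripper":1},{"wx":0,"wy":0,"wz":0,"x":0.09,"y":-0.93,"z":0,"gripper":1}]'; python3 -m inch '[{"wx":0,"wy":0,"wz":0.01,"x":0.03,"y":-0.2,"z":0,"gripper":1},{"wx":0,"wy":0,"wz":0.025,"x":0.05,"y":-0.45,"z":0,"gripper":1},{"wx":0,"wy":0,"wz":0.04,"x":0.07,"y":-0.7,"z":0,"gripper":1},{"wx":0,"wy":0,"wz":0.047,"x":0.09,"y":-0.92,"z":0,"gripper":1},{"wx":0,"wy":0,"wz":0.047,"x":0.09,"y":-0.92,"z":0,"gripper":1},{"wx":0,"wy":0,"wz":0.047,"x":0.09,"y":-0.92,"z":0,"gripper":1},{"wx":0,"wy":0,"wz":0.047,"x":0.09,"y":-0.92,"z":0,"gripper":1},{"wx":0,"wy":0,"wz":0.047,"x":0.09,"y":-0.92,"z":0,"gripper":1}]'
python3 -c "
from h import *
go([.539,-.110,.075],179.1)"
```

```text
time: 4.33
tcp_pos: [0.5334, 0.0199, 0.111]
tcp_rot: [-0.002, -0.061, 0.998, -0.002]
wrist_force: [-0.4, -0.4, -0.9]
width: 0.25
finger_force: 40.0
time: 5.0
tcp_pos: [0.539, -0.108, 0.1113]
tcp_rot: [-0.001, 0.007, 1.0, 0.0]
wrist_force: [-0.7, -0.1, -0.2]
width: 0.249
finger_force: 40.0
xyz [-0.0008 -0.0134  0.2418] w [ 0.0002 -0.0009  0.0008] yaw 179.25 F [-0.74 -0.09 -0.17] pos [ 0.539  -0.108   0.1113] t 5.0 j7 1.79
```

```bash
python3 -m inch '[{"wx":0,"wy":-0.001,"wz":0.001,"x":0,"y":-0.013,"z":0.12,"gripper":1},{"wx":0,"wy":-0.001,"wz":0.001,"x":0,"y":-0.013,"z":0.2,"gripper":1},{"wx":0,"wy":-0.001,"wz":0.001,"x":0,"y":-0.013,"z":0.25,"gripper":1},{"wx":0,"wy":-0.001,"wz":0.001,"x":0,"y":-0.013,"z":0.25,"gripper":1},{"wx":0,"wy":-0.001,"wz":0.001,"x":0,"y":-0.013,"z":0.25,"gripper":1},{"wx":0,"wy":-0.001,"wz":0.001,"x":0,"y":-0.013,"z":0.25,"gripper":1}]'
python3 -c "
from h import *
go([.539,-.110,.068],179.1)
s=imaging.read_camera('scene')[140:240,265:375,::-1]
cv2.imwrite('pics/s3.png',cv2.resize(s,(660,600),interpolation=2))"
```

```text
time: 5.5
tcp_pos: [0.5395, -0.1116, 0.0747]
tcp_rot: [0.001, 0.009, 1.0, -0.0]
wrist_force: [-0.3, 0.4, -0.2]
width: 0.249
finger_force: 40.0
xyz [0.0035 0.0109 0.0448] w [-0.0001  0.0006 -0.0008] yaw 178.96 F [-0.35  0.39 -0.21] pos [ 0.5395 -0.1116  0.0747] t 5.5 j7 1.81
```

View pics/s3.png

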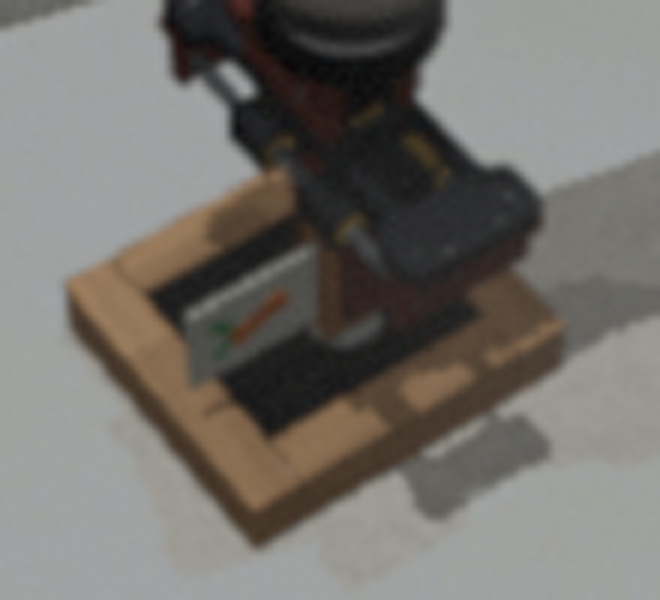

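The sign is upright and the collar is over the panel at about (355,330), clear of the rim. I lower it gently to contact.

```bash
cat > f.py <<'E'
from station import ctrl,imaging
import numpy as np
L=[ctrl.observe()]
for i in range(3): imaging.read_camera("top");L.append(ctrl.observe())
print("F",np.mean([l["wrist_force"] for l in L],0).round(2),"fz",[round(float(l["wrist_force"][2]),1) for l in L],"pos",(1000*np.mean([l["tcp_pos"] for l in L],0)).round(2),L[-1]["time"])
E
python3 f.py
python3 -m inch '[{"wx":0,"wy":0,"wz":0,"x":0,"y":0,"z":0.01,"gripper":1},{"wx":0,"wy":0,"wz":0,"x":0,"y":0,"z":0.02,"gripper":1},{"wx":0,"wy":0,"wz":0,"x":0,"y":0,"z":0.033,"gripper":1},{"wx":0,"wy":0,"wz":0,"x":0,"y":0,"z":0.033,"gripper":1},{"wx":0,"wy":0,"wz":0,"x":0,"y":0,"z":0.033,"gripper":1}]'; python3 f.py
python3 -m inch '[{"wx":0,"wy":0,"wz":0,"x":0,"y":0,"z":0.007,"gripper":1},{"wx":0,"wy":0,"wz":0,"x":0,"y":0,"z":0.014,"gripper":1},{"wx":0,"wy":0,"wz":0,"x":0,"y":0,"z":0.014,"gripper":1},{"wx":0,"wy":0,"wz":0,"x":0,"y":0,"z":0.014,"gripper":1}]'; python3 f.py
```

```text
F [ 0.32  0.49 -1.21] fz [-0.9, -1.4, -1.5, -1.1] pos [ 539.64 -111.84   75.02] 5.7
time: 6.12
tcp_pos: [0.539, -0.1119, 0.0693]
tcp_rot: [0.001, 0.009, 1.0, -0.0]
wrist_force: [-0.5, 0.4, -0.9]
width: 0.251
finger_force: 40.0
F [-0.26 -0.18 -0.91] fz [-0.9, -0.9, -0.4, -1.4] pos [ 539.13 -111.87   69.42] 6.2667
time: 6.6
tcp_pos: [0.5393, -0.1119, 0.0675]
tcp_rot: [0.001, 0.009, 1.0, -0.0]
wrist_force: [-0.4, -0.9, 1.8]
width: 0.253
finger_force: 40.0
F [-0.25 -0.33  1.37] fz [1.8, 0.5, 1.6, 1.6] pos [ 539.34 -111.89   67.54] 6.75
```

Contact at TCP z of about 68 mm, at 2.5 N. I press lightly to about 4 N, then slide toward the middle in short steps that stop when the force drops.

```bash
cat >> f.py <<'E'
import sys
m=np.mean([l["wrist_force"] for l in L],0)
if len(sys.argv)>1 and (m[2]<float(sys.argv[1]) or m[2]>6.5 or np.hypot(m[0],m[1])>5): print("STOP"); sys.exit(1)
E
python3 -m inch '[{"wx":0,"wy":0,"wz":0,"x":0,"y":0,"z":0.006,"gripper":1},{"wx":0,"wy":0,"wz":0,"x":0,"y":0,"z":0.013,"gripper":1},{"wx":0,"wy":0,"wz":0,"x":0,"y":0,"z":0.013,"gripper":1},{"wx":0,"wy":0,"wz":0,"x":0,"y":0,"z":0.013,"gripper":1}]' >/dev/null; python3 f.py 2 &&
python3 -m inch '[{"wx":0,"wy":0,"wz":0,"x":-0.003,"y":-0.015,"z":0,"gripper":1},{"wx":0,"wy":0,"wz":0,"x":-0.006,"y":-0.03,"z":0,"gripper":1},{"wx":0,"wy":0,"wz":0,"x":-0.009,"y":-0.045,"z":0,"gripper":1},{"wx":0,"wy":0,"wz":0,"x":-0.009,"y":-0.06,"z":0,"gripper":1},{"wx":0,"wy":0,"wz":0,"x":-0.009,"y":-0.06,"z":0,"gripper":1}]' >/dev/null && python3 f.py 1
```

```text
F [-0.62 -0.3   2.69] fz [2.7, 2.6, 2.8, 2.6] pos [ 539.34 -111.88   65.56] 7.2333
F [0.31 0.22 2.67] fz [2.8, 2.5, 2.9, 2.4] pos [ 540.55 -121.47   65.54] 7.8
```

```bash

python3 -m inch '[{"wx":0,"wy":0,"wz":0,"x":0,"y":-0.01,"z":0,"gripper":1},{"wx":0,"wy":0,"wz":0,"x":0,"y":-0.02,"z":0,"gripper":1},{"wx":0,"wy":0,"wz":0,"x":0,"y":-0.027,"z":0,"gripper":1},{"wx":0,"wy":0,"wz":0,"x":0,"y":-0.027,"z":0,"gripper":1}]' >/dev/null && python3 f.py 1.2 &&
python3 -m inch '[{"wx":0,"wy":0,"wz":0,"x":0,"y":-0.007,"z":0,"gripper":1},{"wx":0,"wy":0,"wz":0,"x":0,"y":-0.013,"z":0,"gripper":1},{"wx":0,"wy":0,"wz":0,"x":0,"y":-0.02,"z":0,"gripper":1},{"wx":0,"wy":0,"wz":0,"x":0,"y":-0.02,"z":0,"gripper":1}]' >/dev/null && python3 f.py 1.2 &&
python3 -m inch '[{"wx":0,"wy":0,"wz":0,"x":0,"y":-0.007,"z":0,"gripper":1},{"wx":0,"wy":0,"wz":0,"x":0,"y":-0.013,"z":0,"gripper":1},{"wx":0,"wy":0,"wz":0,"x":0,"y":-0.013,"z":0,"gripper":1}]' >/dev/null && python3 f.py 1.2 &&
python3 -m inch '[{"wx":0,"wy":0,"wz":0,"x":0,"y":-0.007,"z":0,"gripper":1},{"wx":0,"wy":0,"wz":0,"x":0,"y":-0.013,"z":0,"gripper":1},{"wx":0,"wy":0,"wz":0,"x":0,"y":-0.013,"z":0,"gripper":1}]' >/dev/null && python3 f.py 1.2 &&
python3 -m inch '[{"wx":0,"wy":0,"wz":0,"x":0,"y":-0.007,"z":0,"gripper":1},{"wx":0,"wy":0,"wz":0,"x":0,"y":-0.013,"z":0,"gripper":1},{"wx":0,"wy":0,"wz":0,"x":0,"y":-0.013,"z":0,"gripper":1}]' >/dev/null && python3 f.py 1.2 &&
python3 -m inch '[{"wx":0,"wy":0,"wz":0,"x":0,"y":-0.007,"z":0,"gripper":1},{"wx":0,"wy":0,"wz":0,"x":0,"y":-0.013,"z":0,"gripper":1},{"wx":0,"wy":0,"wz":0,"x":0,"y":-0.013,"z":0,"gripper":1}]' >/dev/null && python3 f.py 1.2 &&
python3 -m inch '[{"wx":0,"wy":0,"wz":0,"x":0,"y":-0.007,"z":0,"gripper":1},{"wx":0,"wy":0,"wz":0,"x":0,"y":-0.013,"z":0,"gripper":1},{"wx":0,"wy":0,"wz":0,"x":0,"y":-0.013,"z":0,"gripper":1}]' >/dev/null && python3 f.py 1.2
```

```text
F [0.18 1.72 3.1 ] fz [2.9, 2.9, 3.4, 3.2] pos [ 540.32 -125.03   65.47] 8.2833
F [-0.34  1.18  3.05] fz [3.2, 3.2, 2.5, 3.2] pos [ 540.19 -128.17   65.46] 8.7667
F [0.42 1.75 3.1 ] fz [3.8, 3.3, 2.8, 2.5] pos [ 540.18 -130.05   65.46] 9.1667
F [-0.21  1.36  2.69] fz [2.7, 3.2, 2.7, 2.2] pos [ 540.18 -132.     65.48] 9.5667
F [0.06 1.38 3.26] fz [2.7, 3.4, 3.8, 3.2] pos [ 540.14 -133.95   65.47] 9.9667
F [-0.2   1.21  2.63] fz [3.0, 2.5, 2.1, 2.9] pos [ 540.07 -136.02   65.47] 10.3667
F [ 0.06 -0.38 -1.46] fz [-1.6, -1.5, -1.1, -1.7] pos [ 539.54 -138.2    65.12] 10.7667
STOP
```

The pin dropped in at (539.5, -138.2) and the upward force vanished. I push it home in steps.

```bash

python3 -m inch '[{"wx":0,"wy":0,"wz":0,"x":0,"y":0,"z":0.01,"gripper":1},{"wx":0,"wy":0,"wz":0,"x":0,"y":0,"z":0.02,"gripper":1},{"wx":0,"wy":0,"wz":0,"x":0,"y":0,"z":0.02,"gripper":1}]' >/dev/null && python3 f.py -4 &&
python3 -m inch '[{"wx":0,"wy":0,"wz":0,"x":0,"y":0,"z":0.01,"gripper":1},{"wx":0,"wy":0,"wz":0,"x":0,"y":0,"z":0.02,"gripper":1},{"wx":0,"wy":0,"wz":0,"x":0,"y":0,"z":0.02,"gripper":1}]' >/dev/null && python3 f.py -4
python3 -c "
from h import *
go([.5395,-.1382,.055],179.1)"
```

```text
F [ 0.29 -1.93 -1.67] fz [-1.3, -1.4, -2.1, -1.8] pos [ 539.94 -138.01   62.24] 11.1667
F [ 0.49 -3.03 -2.04] fz [-0.9, -1.3, -3.3, -2.6] pos [ 540.03 -137.99   59.33] 11.5667
xyz [ 0.0035 -0.0014  0.029 ] w [-0.0002  0.0005 -0.001 ] yaw 178.92 F [ 0.97 -2.75 -2.58] pos [ 0.54   -0.138   0.0594] t 11.5667 j7 1.87
```

```bash

python3 -m inch '[{"wx":0,"wy":0,"wz":0,"x":0.002,"y":-0.005,"z":0.007,"gripper":1},{"wx":0,"wy":0,"wz":0,"x":0.002,"y":-0.005,"z":0.014,"gripper":1},{"wx":0,"wy":0,"wz":0,"x":0.002,"y":-0.005,"z":0.014,"gripper":1}]' >/dev/null && python3 f.py -4 &&
python3 -m inch '[{"wx":0,"wy":0,"wz":0,"x":0,"y":0,"z":0.007,"gripper":1},{"wx":0,"wy":0,"wz":0,"x":0,"y":0,"z":0.014,"gripper":1},{"wx":0,"wy":0,"wz":0,"x":0,"y":0,"z":0.014,"gripper":1}]' >/dev/null && python3 f.py -4 &&
python3 -m inch '[{"wx":0,"wy":0,"wz":0,"x":0,"y":0,"z":0.006,"gripper":1},{"wx":0,"wy":0,"wz":0,"x":0,"y":0,"z":0.006,"gripper":1}]' >/dev/null && python3 f.py -4
```

```text
F [ 0.33 -0.94 -1.71] fz [-1.0, -1.4, -2.8, -1.7] pos [ 539.83 -138.11   57.27] 11.9667
F [ 0.21 -0.58 -0.74] fz [-0.7, -0.6, -0.6, -1.0] pos [ 539.73 -138.21   55.15] 12.3667
F [ 0.06  0.02 -0.72] fz [0.1, -1.3, -0.7, -1.0] pos [ 539.65 -138.29   54.27] 12.6833
```

```bash

python3 -m inch '[{"wx":0,"wy":0,"wz":0,"x":0,"y":0,"z":0.005,"gripper":1},{"wx":0,"wy":0,"wz":0,"x":0,"y":0,"z":0.005,"gripper":1},{"wx":0,"wy":0,"wz":0,"x":0,"y":0,"z":0.005,"gripper":1}]' >/dev/null && python3 f.py -4 &&
python3 -m inch '[{"wx":0,"wy":0,"wz":0,"x":0,"y":0,"z":0.005,"gripper":1},{"wx":0,"wy":0,"wz":0,"x":0,"y":0,"z":0.005,"gripper":1},{"wx":0,"wy":0,"wz":0,"x":0,"y":0,"z":0.005,"gripper":1}]' >/dev/null && python3 f.py -4
python3 -c "
from h import *
go([.5397,-.1383,.053],179.1)"
```

```text
F [-0.47  0.15  1.09] fz [1.0, 1.2, 1.0, 1.2] pos [ 539.77 -138.36   53.7 ] 13.0833
F [-0.58  1.31  1.97] fz [2.2, 1.9, 1.8, 1.9] pos [ 539.8  -138.37   52.9 ] 13.4833
xyz [ 0.0006  0.0006 -0.0006] w [-0.      0.0005 -0.0009] yaw 178.93 F [-0.4   1.2   1.92] pos [ 0.5398 -0.1384  0.0529] t 13.4833 j7 1.87
```

Collar contact: the force rose at 53.7 mm, which is 14.3 mm below first contact. I ease off to about zero load, then open slowly and check before retreating.

```bash

python3 -m inch '[{"wx":0,"wy":0,"wz":0,"x":0,"y":0,"z":-0.005,"gripper":1},{"wx":0,"wy":0,"wz":0,"x":0,"y":0,"z":-0.005,"gripper":1},{"wx":0,"wy":0,"wz":0,"x":0,"y":0,"z":-0.005,"gripper":1}]' >/dev/null; python3 f.py
python3 -m inch '[{"wx":0,"wy":0,"wz":0,"x":0,"y":0,"z":0,"gripper":0.4},{"wx":0,"wy":0,"wz":0,"x":0,"y":0,"z":0,"gripper":0.2},{"wx":0,"wy":0,"wz":0,"x":0,"y":0,"z":0,"gripper":0},{"wx":0,"wy":0,"wz":0,"x":0,"y":0,"z":0,"gripper":-0.3},{"wx":0,"wy":0,"wz":0,"x":0,"y":0,"z":0,"gripper":-0.3},{"wx":0,"wy":0,"wz":0,"x":0,"y":0,"z":0,"gripper":-0.3},{"wx":0,"wy":0,"wz":0,"x":0,"y":0,"z":0,"gripper":-0.3}]'; python3 f.py
python3 -c "
from h import *
s=imaging.read_camera('scene')[140:240,265:375,::-1]
cv2.imwrite('pics/s4.png',cv2.resize(s,(660,600),interpolation=2))"
```

```text
F [-0.54  0.68  0.65] fz [1.0, 0.3, 1.4, -0.1] pos [ 539.82 -138.39   53.63] 13.8833
time: 14.47
tcp_pos: [0.5397, -0.1385, 0.0536]
tcp_rot: [0.001, 0.009, 1.0, -0.0]
wrist_force: [0.0, 0.3, -0.8]
width: 0.646
finger_force: 0.0
F [ 0.34  0.59 -0.21] fz [-0.8, 0.5, -0.7, 0.1] pos [ 539.76 -138.44   53.6 ] 14.6167
```

View pics/s4.png

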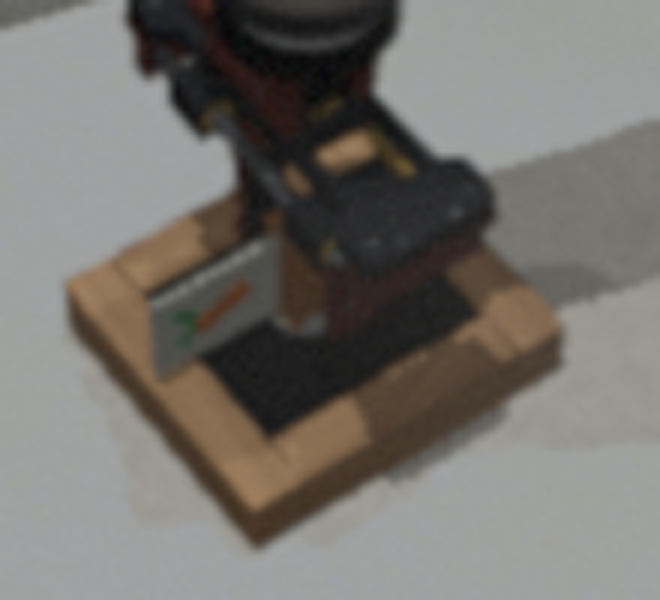

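The sign stands upright with the collar on the panel near (300,325), and the fingers are open and clear. I retreat straight up.

```bash

python3 -m inch '[{"wx":0,"wy":0,"wz":0,"x":0,"y":0,"z":-0.1,"gripper":-0.3},{"wx":0,"wy":0,"wz":0,"x":0,"y":0,"z":-0.3,"gripper":-0.3},{"wx":0,"wy":0,"wz":0,"x":0,"y":0,"z":-0.55,"gripper":-0.3},{"wx":0,"wy":0,"wz":0,"x":0,"y":0,"z":-0.8,"gripper":-0.3},{"wx":0,"wy":0,"wz":0,"x":0,"y":0,"z":-1,"gripper":-0.3},{"wx":0,"wy":0,"wz":0,"x":0,"y":0,"z":-1,"gripper":-0.3}]'; python3 -m inch '[{"wx":0,"wy":0,"wz":0,"x":0,"y":0.25,"z":0,"gripper":-0.3},{"wx":0,"wy":0,"wz":0,"x":0,"y":0.5,"z":0,"gripper":-0.3},{"wx":0,"wy":0,"wz":0,"x":0,"y":0.75,"z":0,"gripper":-0.3},{"wx":0,"wy":0,"wz":0,"x":0,"y":1,"z":0,"gripper":-0.3},{"wx":0,"wy":0,"wz":0,"x":0,"y":1,"z":0,"gripper":-0.3},{"wx":0,"wy":0,"wz":0,"x":0,"y":1,"z":0,"gripper":-0.3}]'
python3 -c "
from h import *
s=imaging.read_camera('scene')[140:240,265:365,::-1];t=imaging.read_camera('top')[245:335,335:425,::-1]
cv2.imwrite('pics/s5.png',np.hstack([cv2.resize(x,(400,400),interpolation=2) for x in(s,t)]))"
```

```text
time: 15.17
tcp_pos: [0.5431, -0.1394, 0.21]
tcp_rot: [0.006, 0.01, 1.0, -0.001]
wrist_force: [1.5, 0.5, -0.1]
width: 0.653
finger_force: 0.0
time: 15.67
tcp_pos: [0.5421, 0.0142, 0.2031]
tcp_rot: [0.0, 0.007, 1.0, 0.0]
wrist_force: [-0.3, -1.1, -0.7]
width: 0.651
finger_force: 0.0
```

View pics/s5.png

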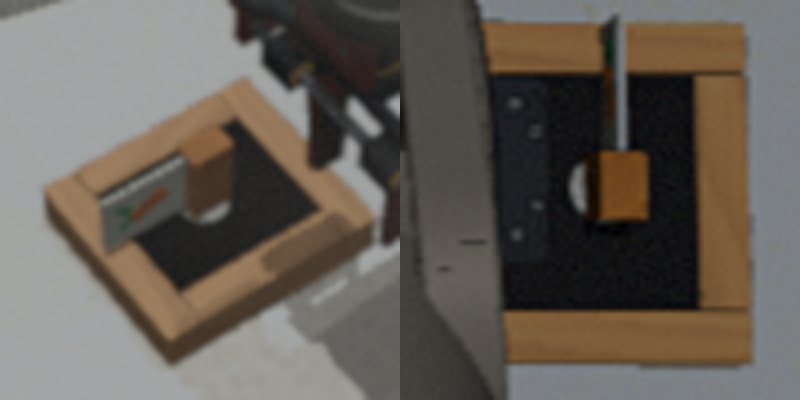

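The sign stands upright and seated. In the right half, the card edge from (626,20) to (628,150) runs parallel to the frame's long inner edge from (695,75) to (698,308). The arm is clear, so I hand in.

```bash
python3 -c "
from station import ctrl
print(ctrl.close_job())"
```

```text
the job is handed in; nothing more can be done
None
```

The sign is standing upright in the hole with its collar on the panel and its card parallel to the base's long sides; I pressed the panel about 2.5 mm at most, never touched the eraser, timer or cards, and handed in at about 16 s.

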